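# Order at the deli counter by pointing

## Robot

A 6-joint arm with a two-finger parallel gripper is mounted at the origin on the work surface. World frame = base frame: x ahead of the robot, y to its left, z up, the work surface at z = 0. Lengths are in m, angles in rad, forces in N, time in s.
With the tool pointing down it reaches from about 0.35 to 0.975 m from the base axis. Payload 4.9 kg.
Tool frame: the origin (TCP) lies between the finger pads, 19 mm behind the fingertips; this is the grasp point; z points along the fingers, y is the line along which they close (so a half turn about z gives the same grasp; the last joint's range is limited). The gripper opens to 85 mm and grips with 20 to 120 N. Pads are 22 mm wide; open, the fingers measure 114 mm over their backs; the gripper's body (76 mm by 85 mm) begins 54 mm behind the grasp point. The pads swing forward as they close: fully open they stand 13 mm farther back than shut.
Start: joints at [1.177, 0.053, 1.613, -0, 1.476, -0.119], TCP at [0.17, 0.602, 0.25] pointing down, gripper open.
Joint ranges: [-3.01, 3.01], [-1.01, 2.22], [0.06, 2.58], [-1.02, 4.17], [0.09, 2.62], [-3.14, 3.14]. Speed limits (rad/s): [2.57, 2.57, 3.14, 3.14, 3.14, 3.14].

## Interface

Orientations are given as a unit quaternion [w, x, y, z].
In Python, from plant import monitor, vision, manip gives the robot as it stands. The module is installed in compiled form; this text tells all that it offers.
- The arm moves only by the tool arm_command, never from a script. Its argument "rows" is a list of rows, each a list of 3 entries, a list of its own where there are three numbers: the finger opening in mm, from 0 to 85.4, then the shift along the world's x, y, z in units of 30 cm (1.0 is 30 cm), then the turn, a rotation vector about the world's x, y, z in units of pi/2 rad (1.0 is pi/2 rad). In form: [[claw, [x, y, z], [wx, wy, wz]], ...]. A call has 1 to 12 rows; each row is the pose to reach, as a shift and turn from the pose commanded when the call began; what a row does not reach only later rows make up. A row lasts 1/12 s, in which the tool goes at most 41.7 mm and 7.16 degrees, less where a joint would pass 70% of its speed; a pose out of reach is approached as far as the arm can. A call with a number of a shift or a turn outside -1 to 1 is refused whole. A call with a gripper value outside its range is refused whole. The fingers move at their own pace and stop on an object; the grip force is fixed at half the most. Time passes only in rows, so rows that repeat a pose let the fingers close. It gives the time, the measured TCP pose, the force, the opening and the grip force at its end, in the units of the state.
- monitor.state(): the state, without advancing time (a new reading comes with each control period).
- vision.grab_frame(name): name is "side" or "top"; returns a dict with "color" (400x640x3 uint8, red, green, blue), "z_map" (400x640 float32, m along the optical axis (not along the pixel's ray), 0 where there is no reading), "mtx" (3x3 intrinsics, pixels), "R" (3x3) and "t" (3): a world point X has camera coordinates R X + t. Camera axes: x right, y down, z forward; pixel columns grow to the right and rows downward; lengths in m; the calibration is good to about 2 mm. A picture is of the moment at which its call begins.
- manip.job_done(): hands the job in; it is judged then, once.
The state is a dict: "time": time; "joint_pos": joint angles; "joint_vel": joint speeds; "joint_efforts": joint torques, N m; "tool_pos": TCP position; "tool_rot": TCP orientation; "contact_force": force on the tool from outside, world axes, zero at the start; "ft_torque": the same for the moment, N m; "gripper_width": opening from 0.0 (shut) to 1.0 (fully open); "grasp_force": force on a finger pad.
Only numpy, scipy, OpenCV 4.12 (cv2) and the standard library are available. Lean on these libraries where they do the work, as an engineer would, in place of code of your own. Each camera call takes 0.05 s, during which the arm holds its last target. There are 200 camera calls.

## Task

Ring for the clerk by pressing the round call button all the way down with the fingertips and letting it come up again. Then show what you want: with the fingers pointing down, hold the fingertips one to five centimetres above the centre of the lid of the middle-height tub (of the three round white tubs on the black board) for two seconds, then in the same way above the centre of the scale's steel platter for two seconds, and finish while still pointing there. Nothing is to be picked up, and neither the goods and their board nor the scale may be touched or moved.

Things in the scene. Friction and masses are not known exactly. Their poses are not given: they have to be found in the camera images.
- call (a joint): travel of the call button: 0 up, 0.006 m fully down; it moves straight down against a spring (about 5 N at full travel) and springs back up when let go
- call_top (a point): centre of the top face of the call button, a round steel plunger 44 mm in diameter in a black housing; this point sinks with the button
- call_base: black round housing of the call button, 60 mm in diameter, 12 mm high (the button top stands 18 mm above the counter when up), fixed to the counter left or right of the board; origin at the centre of its underside, z up
- tub_middle: the tub to point at: round white plastic tub with flat lid, 85 mm high, 68 mm lid diameter, loose, standing on the black board in any of its three places; origin at the centre of its underside, z up
- tub_middle_lid (a point): centre of the top face of the middle-height tub's lid, 85 mm above its underside (105 mm above the counter)
- tub_low: the lowest tub, same shape, 50 mm high, 68 mm lid diameter, loose on the board; origin at the centre of its underside; leave alone
- tub_tall: the tallest tub, same shape, 120 mm high (its lid 140 mm above the counter), 68 mm lid diameter, loose on the board; origin at the centre of its underside; leave alone
- board: black display board fixed to the counter, 110 mm (its x) by 370 mm (its y) by 20 mm high; the three tubs stand in a row along its y axis about 120 mm apart; origin at the centre of its underside
- scale: grey portion scale fixed to the counter, on the other side of the board from the call button, 180 mm (its x) by 170 mm (its y), 65 mm high to the top of the platter; origin at the centre of its underside; not to be touched
- platter (a point): centre of the top face of the scale's flat steel platter (130 by 160 mm), 65 mm above the counter, 20 mm along the scale's +x from the scale's centre
- jar: jar with dark cap, 66 mm in diameter, 100 mm high, loose on the counter behind the board; origin at the centre of its underside; leave alone
- pack: clear-topped cookie pack, 110 by 130 mm, 53 mm high, loose on the counter beyond and right of the board; origin at the centre of its underside; leave alone
Not all that is in view belongs to the job. What is shaped like the tub_middle but green or orange is not meant.

How it is judged:
By the outcome, as a careful person would: the job done as asked, in the order asked, and still so for the second after the job is handed in, with the robot touching nothing.
It also fails if it takes over 54 s, if anything falls off the work surface, if the arm or the gripper's body presses on something with over 40 N, if the wrist force passes 120 N, or if a joint passes its speed limit or range.

## Working session

There is one attempt and no reset: what is moved stays moved. The work goes in short steps, Python scripts to look and compute and a tool call to move; the robot and the scene stay as the last step left them, time stands still between calls to the robot, and variables do not carry over. Pictures are saved under pics/ and viewed, at most 10 in all, crops included, and the job is handed in when it is done.

Besides the shell and the picture viewer there is one more tool, called after "Request:" as name(argument=value, ...) on one line, values as JSON. arm_command: Moves the arm, as the interface text tells. Shifts and turns lie within -1 to 1; 1 stands for 30 cm of shift or pi/2 rad of turn. Its arguments: {"type":"object","properties":{"rows":{"type":"array"}},"required":["rows"]}

```bash
mkdir -p pics
cat > h.py <<'E'
import numpy as np,cv2
from plant import monitor,vision,manip
def grab(n):
    f=vision.grab_frame(n); np.savez(f'{n}.npz',**f); return f
def w(f,u,v,z=None):
    K,R,t=f['mtx'],f['R'],f['t']; r=np.linalg.inv(K)@[u,v,1.]
    if z is None: return R.T@(r*f['z_map'][int(v),int(u)]-t)
    d=R.T@r; o=-R.T@t; return o+d*(z-o[2])/d[2]
E
python3 - <<'E'
from h import *
for n in('top','side'):
    f=grab(n); cv2.imwrite(f'pics/{n}0.png',f['color'][...,::-1])
s=monitor.state(); print(s['time'],s['tool_pos'],s['tool_rot'],s['gripper_width'],s['contact_force'])
E
```

```text
0.1 [0.1693653  0.60106279 0.24888184] [-2.13666041e-04  1.36930838e-01  9.90580173e-01 -9.05691296e-04] 0.996285377956253 [ 0.01579915 -0.56654255  0.60634682]
```

View pics/top0.png

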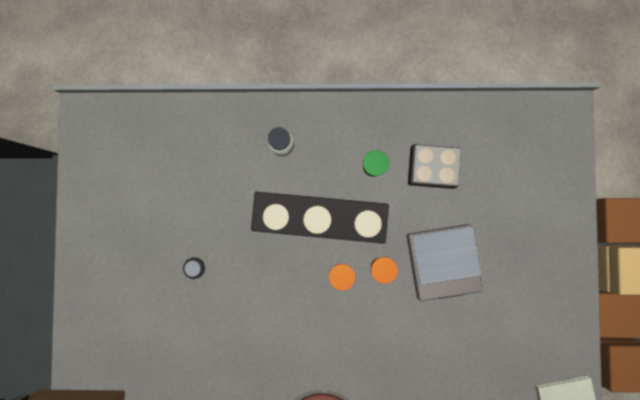

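View pics/side0.png

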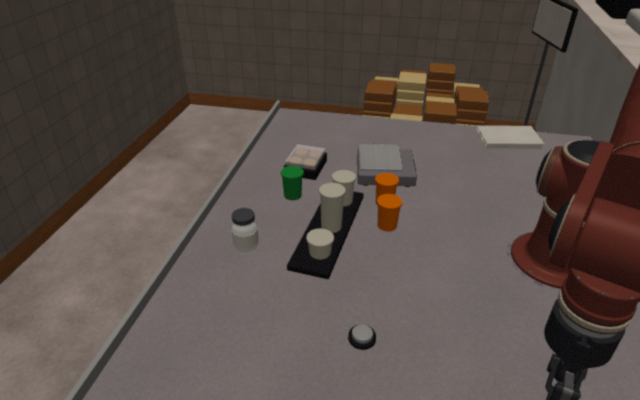

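The top view (robot's x is up, y is left) shows three white lids on the black board at (276,217), (317,220) and (368,224). The button is at (193,268), the scale at (446,260), the jar at (280,140) and the pack at (436,166).

Things that could be mistaken for the target: the three white tubs, the green tub at (376,163), and the orange tubs at (342,277) and (385,270). In the side view the near tub looks low, the middle one tall and the far one (343,185) middle-height. I'll check this with depth and a crop.

Run:
```python
from h import *
f=dict(np.load('top.npz')); np.set_printoptions(precision=4,suppress=True)
for n,u,v in [('tubA',276,217),('tubB',317,220),('tubC',368,224),('btn',193,268),('plat',446,255),('green',376,163),('or1',342,277),('or2',385,270),('jar',280,140),('counter',200,330),('housing_scale',448,289)]:
    print(n,w(f,u,v))
# refined centres: height-map masks
K,R,t=f['mtx'],f['R'],f['t']; v,u=np.mgrid[:400,:640]
P=(np.stack([u,v,np.ones_like(u)],-1)@np.linalg.inv(K).T*f['z_map'][...,None]-t)@R
h=P[...,2]
def cen(u0,v0,z,r,tol):
    m=((abs(h-z)<tol)&(abs(u-u0)<r)&(abs(v-v0)<r)).astype(np.uint8)
    c=max(cv2.findContours(m,0,1)[0],key=cv2.contourArea); b=cv2.minAreaRect(c)
    print(z,m.sum(),b,w(f,*b[0],z)); 
for a in [(276,217),(317,220),(368,224)]: cen(*a,h[a[1],a[0]],22,.008)
cen(193,268,.018,14,.004); cen(446,258,.065,42,.006)
c=f['color'][185:310,175:490,::-1]; cv2.imwrite('pics/c.png',cv2.resize(c,None,fx=2.5,fy=2.5,interpolation=cv2.INTER_CUBIC))
```

```text
tubA [0.5826 0.1205 0.0726]
tubB [0.5742 0.0125 0.1403]
tubC [ 0.5648 -0.1152  0.1055]
btn [0.4444 0.3514 0.0234]
plat [ 0.4851 -0.3202  0.0664]
green [ 0.7222 -0.1386  0.0833]
or1 [ 0.4297 -0.0505  0.0866]
or2 [ 0.448  -0.1598  0.087 ]
jar [0.7795 0.1084 0.0993]
counter [0.2726 0.3363 0.001 ]
housing_scale [ 0.3948 -0.3302  0.0456]
0.07262390301953257 525 ((275.5, 216.5), (25.0, 25.0), 90.0) [0.5839 0.1218 0.0726]
0.1403419726217736 595 ((317.0, 219.5), (27.0, 26.0), 90.0) [0.5754 0.0125 0.1403]
0.1055186443045666 565 ((368.0, 224.0), (26.0, 26.0), 90.0) [ 0.5648 -0.1152  0.1055]
0.018 138 ((194.2299346923828, 266.0072937011719), (17.941509246826172, 17.8560733795166), 70.01689147949219) [0.4493 0.3497 0.018 ]
0.065 3093 ((446.3203125, 255.5283966064453), (50.42790222167969, 62.333045959472656), 81.02737426757812) [ 0.4837 -0.3214  0.065 ]
```

View pics/c.png

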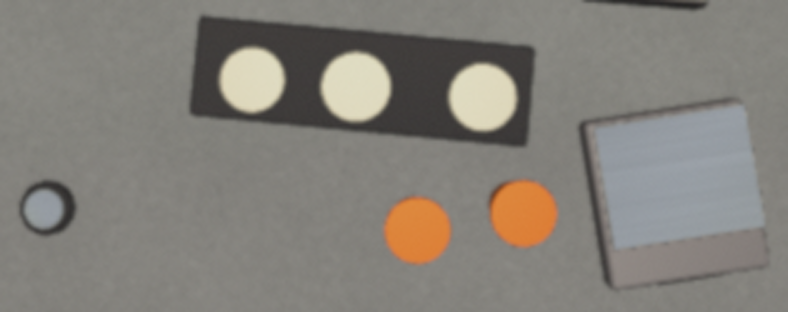

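The middle-height tub is the right-hand one at (368,224): its lid measures z=0.1055, against 0.073 and 0.140 for the others. The crop confirms a white lid there. The button's steel centre is at (192.7,268.3), and the platter's centre at about (447,255.4). I'll shut the fingers and go above the button.

Request:
arm_command(rows=[[0,[0.03,-0.025,-0.01],[0,0,0]],[0,[0.09,-0.08,-0.04],[0,0,0]],[0,[0.18,-0.165,-0.08],[0,0,0]],[0,[0.27,-0.25,-0.12],[0,0,0]],[0,[0.36,-0.33,-0.16],[0,0,0]],[0,[0.45,-0.415,-0.2],[0,0,0]],[0,[0.54,-0.5,-0.24],[0,0,0]],[0,[0.63,-0.58,-0.28],[0,0,0]],[0,[0.72,-0.66,-0.32],[0,0,0]],[0,[0.81,-0.74,-0.36],[0,0,0]],[0,[0.88,-0.8,-0.39],[0,0,0]],[0,[0.91,-0.83,-0.4],[0,0,0]]])

```text
time: 1.1
tool_pos: [0.444, 0.3489, 0.1278]
tool_rot: [-0.001, 0.139, 0.99, -0.001]
contact_force: [-0.0, -0.5, -0.2]
gripper_width: 0.002
grasp_force: 0.0
```

Request:
arm_command(rows=[[0,[0,0,-0.03],[0,0,0]],[0,[0,0,-0.08],[0,0,0]],[0,[0,0,-0.12],[0,0,0]],[0,[0,0,-0.15],[0,0,0]],[0,[0,0,-0.15],[0,0,0]],[0,[0,0,-0.15],[0,0,0]]])

```text
time: 1.6
tool_pos: [0.4416, 0.3528, 0.0842]
tool_rot: [-0.001, 0.136, 0.991, -0.0]
contact_force: [1.1, -0.7, 0.5]
gripper_width: 0.001
grasp_force: 0.0
```

Run:
```python
from h import *
np.set_printoptions(precision=4,suppress=True)
f=dict(np.load('top.npz'));print('btn top',w(f,192.7,268.3,.018),'plat',w(f,447,255.4,.065))
g=dict(np.load('side.npz'));print('btn side',w(g,362,333,.018))
for u,v in[(343,176),(344,178)]:print('mid side',w(g,u,v,.105))
s=monitor.state();print(s['time'],s['tool_pos'],s['gripper_width'],s['contact_force'])
a=grab('side');c=grab('top')
A=cv2.resize(a['color'][230:400,280:480,::-1],(640,544),interpolation=2)
cv2.imwrite('pics/s1.png',A)
```

```text
btn top [0.4431 0.3538 0.018 ] plat [ 0.484  -0.3231  0.065 ]
btn side [0.4422 0.3539 0.018 ]
mid side [ 0.5664 -0.1139  0.105 ]
mid side [ 0.5619 -0.1041  0.105 ]
1.6 [0.4416 0.3528 0.0842] 0.0007223941220757648 [ 1.1333 -0.676   0.4762]
```

View pics/s1.png

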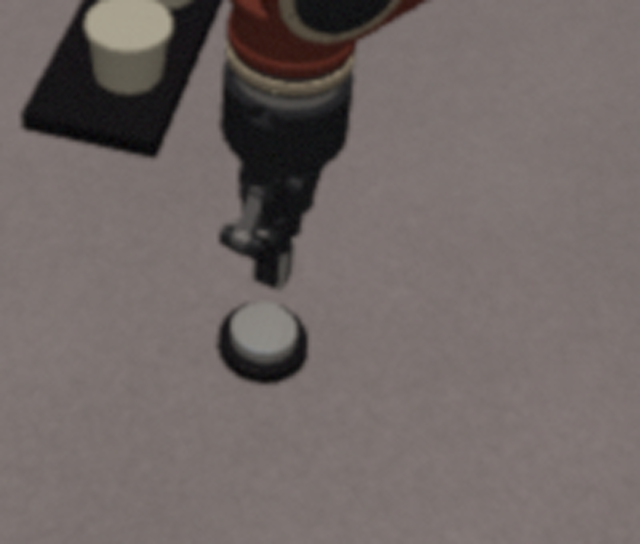

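The shut fingertips hang directly above the steel plunger (crop pixel (265,333)), about 47 mm up. Next I descend towards contact.

Request:
arm_command(rows=[[0,[0,0,-0.03],[0,0,0]],[0,[0,0,-0.07],[0,0,0]],[0,[0,0,-0.11],[0,0,0]],[0,[0,0,-0.135],[0,0,0]],[0,[0,0,-0.145],[0,0,0]],[0,[0,0,-0.15],[0,0,0]],[0,[0,0,-0.15],[0,0,0]]])

```text
time: 2.28
tool_pos: [0.4422, 0.3523, 0.0395]
tool_rot: [-0.001, 0.137, 0.991, -0.001]
contact_force: [-2.0, -0.4, 3.3]
gripper_width: 0.002
grasp_force: 1.0
```

Request:
arm_command(rows=[[0,[0,0,-0.005],[0,0,0]],[0,[0,0,-0.01],[0,0,0]],[0,[0,0,-0.015],[0,0,0]],[0,[0,0,-0.015],[0,0,0]]])

```text
time: 2.62
tool_pos: [0.443, 0.3528, 0.036]
tool_rot: [0.0, 0.137, 0.991, 0.0]
contact_force: [-0.7, -2.0, 5.0]
gripper_width: 0.003
grasp_force: 2.0
```

Request:
arm_command(rows=[[0,[0,0,-0.004],[0,0,0]],[0,[0,0,-0.008],[0,0,0]],[0,[0,0,-0.008],[0,0,0]]])

```text
time: 2.87
tool_pos: [0.4431, 0.3528, 0.0347]
tool_rot: [0.0, 0.137, 0.991, 0.0]
contact_force: [-3.2, -3.4, 10.6]
gripper_width: 0.001
grasp_force: 5.5
```

Request:
arm_command(rows=[[0,[0,0,-0.004],[0,0,0]],[0,[0,0,-0.008],[0,0,0]],[0,[0,0,-0.008],[0,0,0]]])

```text
time: 3.12
tool_pos: [0.4432, 0.353, 0.0344]
tool_rot: [-0.0, 0.137, 0.991, -0.0]
contact_force: [-10.0, -6.9, 24.8]
gripper_width: 0.001
grasp_force: 12.1
```

The button is bottomed: 25 N with no further travel. I'll release it, rise, and check that it came up.

Request:
arm_command(rows=[[0,[0,0,0.02],[0,0,0]],[0,[0,0,0.06],[0,0,0]],[0,[0,0,0.13],[0,0,0]],[0,[0,0,0.22],[0,0,0]],[0,[0,0,0.32],[0,0,0]],[0,[0,0,0.42],[0,0,0]],[0,[0,0,0.52],[0,0,0]],[0,[0,0,0.62],[0,0,0]],[0,[0,0,0.7],[0,0,0]],[0,[0,0,0.75],[0,0,0]],[0,[0,0,0.76],[0,0,0]],[0,[0,0,0.76],[0,0,0]]])

```text
time: 4.12
tool_pos: [0.4431, 0.3528, 0.26]
tool_rot: [0.001, 0.137, 0.991, 0.001]
contact_force: [0.3, 0.3, -1.1]
gripper_width: -0.001
grasp_force: 0.0
```

Run:
```python
from h import *
a=vision.grab_frame('side'); o=np.load('side.npz')['color']  # side.npz: pre-press, gripper above
print(w(a,362,333)[2], abs(a['color'][325:350,345:380].astype(int)-o[325:350,345:380]).mean())
s=monitor.state();print(s['time'],s['tool_pos'],s['contact_force'])
cv2.imwrite('pics/s2.png',cv2.resize(a['color'][230:400,280:480,::-1],(640,544),interpolation=2))
```

```text
0.02207481679161361 1.9337142857142857
4.1667 [0.44244026 0.3524313  0.25811879] [ 0.53320493 -0.69296738 -0.87506729]
```

View pics/s2.png

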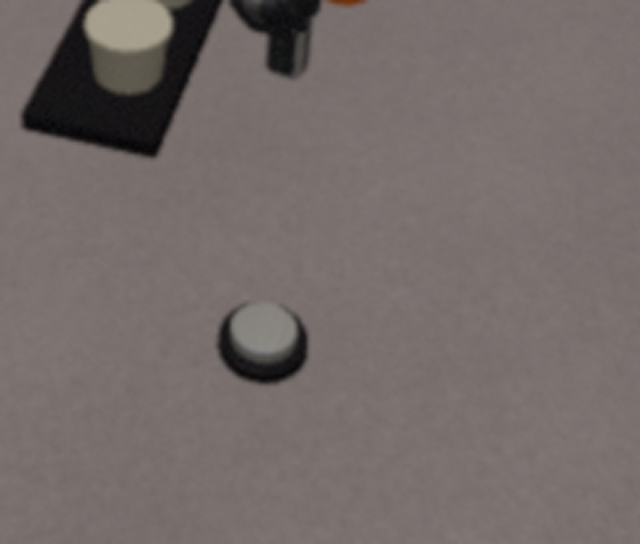

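The button (crop (265,333)) is back up and looks as it did before. Now I traverse to above the middle tub at (0.565, -0.115).

Request:
arm_command(rows=[[0,[0.01,-0.04,0],[0,0,0]],[0,[0.03,-0.11,0],[0,0,0]],[0,[0.05,-0.2,0],[0,0,0]],[0,[0.08,-0.3,0],[0,0,0]],[0,[0.1,-0.4,0],[0,0,0]],[0,[0.13,-0.5,0],[0,0,0]],[0,[0.16,-0.6,0],[0,0,0]],[0,[0.18,-0.7,0],[0,0,0]],[0,[0.21,-0.8,0],[0,0,0]],[0,[0.23,-0.89,0],[0,0,0]],[0,[0.25,-0.96,0],[0,0,0]],[0,[0.26,-1.0,0],[0,0,0]]])

```text
time: 5.17
tool_pos: [0.5199, 0.0497, 0.2565]
tool_rot: [-0.002, 0.138, 0.99, -0.001]
contact_force: [-1.3, -0.2, -0.5]
gripper_width: -0.002
grasp_force: 0.0
```

Request:
arm_command(rows=[[0,[0.01,-0.05,0],[0,0,0]],[0,[0.03,-0.12,0],[0,0,0]],[0,[0.05,-0.2,0],[0,0,0]],[0,[0.08,-0.3,0],[0,0,0]],[0,[0.1,-0.39,0],[0,0,0]],[0,[0.13,-0.48,0],[0,0,0]],[0,[0.145,-0.54,0],[0,0,0]],[0,[0.15,-0.56,0],[0,0,0]],[0,[0.15,-0.56,0],[0,0,0]]])

```text
time: 5.92
tool_pos: [0.5651, -0.1164, 0.2572]
tool_rot: [-0.001, 0.138, 0.99, 0.0]
contact_force: [-0.0, -0.2, 0.5]
gripper_width: 0.003
grasp_force: 0.0
```

Request:
arm_command(rows=[[0,[0,0,-0.02],[0,0,0]],[0,[0,0,-0.06],[0,0,0]],[0,[0,0,-0.12],[0,0,0]],[0,[0,0,-0.18],[0,0,0]],[0,[0,0,-0.24],[0,0,0]],[0,[0,0,-0.29],[0,0,0]],[0,[0,0,-0.32],[0,0,0]],[0,[0,0,-0.34],[0,0,0]],[0,[0,0,-0.345],[0,0,0]],[0,[0,0,-0.345],[0,0,0]]])

```text
time: 6.75
tool_pos: [0.5655, -0.115, 0.155]
tool_rot: [-0.0, 0.137, 0.991, 0.0]
contact_force: [0.1, 0.4, 0.8]
gripper_width: 0.004
grasp_force: 0.0
```

Run:
```python
from h import *
a=vision.grab_frame('side'); b=vision.grab_frame('top')
s=monitor.state();print(s['time'],s['tool_pos'],s['contact_force'])
cv2.imwrite('pics/m.png',np.hstack([cv2.resize(x['color'][r:r+100,c:c+100,::-1],(400,400),interpolation=2) for x,r,c in((a,120,290),(b,170,320))]))
```

```text
6.85 [ 0.56619988 -0.11551381  0.15629459] [-0.13673465  0.28548889 -0.30229344]
```

View pics/m.png

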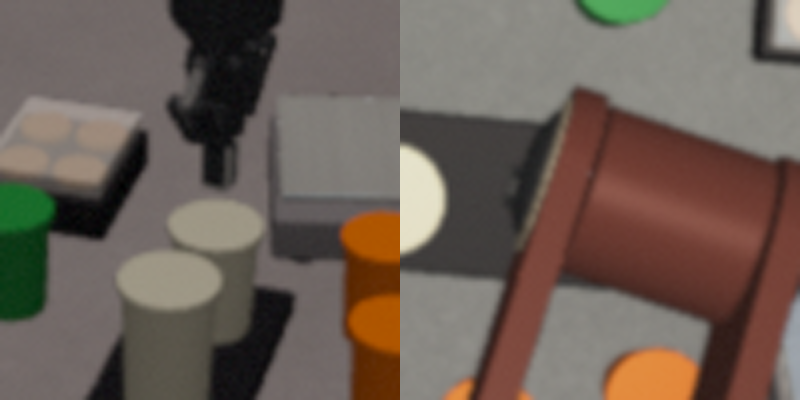

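Request:
arm_command(rows=[[0,[0,0,0],[0,0,0]],[0,[0,0,0],[0,0,0]],[0,[0,0,0],[0,0,0]],[0,[0,0,0],[0,0,0]],[0,[0,0,0],[0,0,0]],[0,[0,0,0],[0,0,0]],[0,[0,0,0],[0,0,0]],[0,[0,0,0],[0,0,0]],[0,[0,0,0],[0,0,0]],[0,[0,0,0],[0,0,0]],[0,[0,0,0],[0,0,0]],[0,[0,0,0],[0,0,0]]])

```text
time: 7.85
tool_pos: [0.5656, -0.1155, 0.1552]
tool_rot: [-0.0, 0.137, 0.991, 0.0]
contact_force: [0.1, 0.5, -0.3]
gripper_width: -0.001
grasp_force: 0.0
```

In the side crop the fingertips (218,180) hover above the middle tub's lid (215,223). They're clear of the tall tub, so I keep holding.

Request:
arm_command(rows=[[0,[0,0,0],[0,0,0]],[0,[0,0,0],[0,0,0]],[0,[0,0,0],[0,0,0]],[0,[0,0,0],[0,0,0]],[0,[0,0,0],[0,0,0]],[0,[0,0,0],[0,0,0]],[0,[0,0,0],[0,0,0]],[0,[0,0,0],[0,0,0]],[0,[0,0,0],[0,0,0]],[0,[0,0,0],[0,0,0]],[0,[0,0,0],[0,0,0]],[0,[0,0,0],[0,0,0]]])

```text
time: 8.85
tool_pos: [0.5656, -0.1155, 0.1552]
tool_rot: [0.0, 0.137, 0.991, 0.0]
contact_force: [-0.1, 0.5, 0.3]
gripper_width: 0.0
grasp_force: 0.0
```

Request:
arm_command(rows=[[0,[0,0,0],[0,0,0]],[0,[0,0,0],[0,0,0]],[0,[0,0,0],[0,0,0]],[0,[0,0,0],[0,0,0]],[0,[0,0,0],[0,0,0]],[0,[0,0,0.02],[0,0,0]],[0,[0,0,0.06],[0,0,0]],[0,[0,0,0.12],[0,0,0]],[0,[0,0,0.18],[0,0,0]],[0,[0,0,0.22],[0,0,0]],[0,[0,0,0.24],[0,0,0]],[0,[0,0,0.24],[0,0,0]]])

```text
time: 9.85
tool_pos: [0.5667, -0.1158, 0.23]
tool_rot: [0.002, 0.137, 0.991, -0.0]
contact_force: [0.2, 0.5, -1.0]
gripper_width: -0.002
grasp_force: 0.0
```

Request:
arm_command(rows=[[0,[-0.01,-0.03,0],[0,0,0]],[0,[-0.04,-0.09,0],[0,0,0]],[0,[-0.07,-0.17,0],[0,0,0]],[0,[-0.1,-0.26,0],[0,0,0]],[0,[-0.14,-0.35,0],[0,0,0]],[0,[-0.17,-0.44,0],[0,0,0]],[0,[-0.21,-0.53,0],[0,0,0]],[0,[-0.24,-0.61,0],[0,0,0]],[0,[-0.26,-0.66,0],[0,0,0]],[0,[-0.27,-0.69,0],[0,0,0]],[0,[-0.27,-0.69,0],[0,0,0]],[0,[-0.27,-0.69,0],[0,0,0]]])

```text
time: 10.85
tool_pos: [0.4841, -0.3223, 0.2262]
tool_rot: [-0.001, 0.137, 0.991, 0.001]
contact_force: [-0.1, 1.0, -0.4]
gripper_width: -0.004
grasp_force: 0.0
```

Request:
arm_command(rows=[[0,[0,0,-0.02],[0,0,0]],[0,[0,0,-0.06],[0,0,0]],[0,[0,0,-0.12],[0,0,0]],[0,[0,0,-0.18],[0,0,0]],[0,[0,0,-0.24],[0,0,0]],[0,[0,0,-0.3],[0,0,0]],[0,[0,0,-0.34],[0,0,0]],[0,[0,0,-0.365],[0,0,0]],[0,[0,0,-0.375],[0,0,0]],[0,[0,0,-0.375],[0,0,0]],[0,[0,0,-0.375],[0,0,0]]])

```text
time: 11.77
tool_pos: [0.4851, -0.3227, 0.1155]
tool_rot: [0.001, 0.137, 0.991, -0.0]
contact_force: [-0.3, -0.2, -0.8]
gripper_width: -0.003
grasp_force: 0.0
```

Request:
arm_command(rows=[[0,[0,0,0],[0,0,0]],[0,[0,0,0],[0,0,0]],[0,[0,0,0],[0,0,0]],[0,[0,0,0],[0,0,0]],[0,[0,0,0],[0,0,0]],[0,[0,0,0],[0,0,0]],[0,[0,0,0],[0,0,0]],[0,[0,0,0],[0,0,0]],[0,[0,0,0],[0,0,0]],[0,[0,0,0],[0,0,0]],[0,[0,0,0],[0,0,0]],[0,[0,0,0],[0,0,0]]])

```text
time: 12.77
tool_pos: [0.4846, -0.3224, 0.1147]
tool_rot: [-0.0, 0.137, 0.991, 0.0]
contact_force: [-0.8, 0.6, 0.2]
gripper_width: 0.0
grasp_force: 0.0
```

Run:
```python
from h import *
a=vision.grab_frame('side')
s=monitor.state();print(s['time'],s['tool_pos'],s['contact_force'])
cv2.imwrite('pics/p.png',cv2.resize(a['color'][100:280,270:470,::-1],(640,576),interpolation=2))
```

```text
12.8167 [ 0.48458394 -0.32243349  0.11467426] [-0.5505588  -0.14378548  0.3502658 ]
```

View pics/p.png

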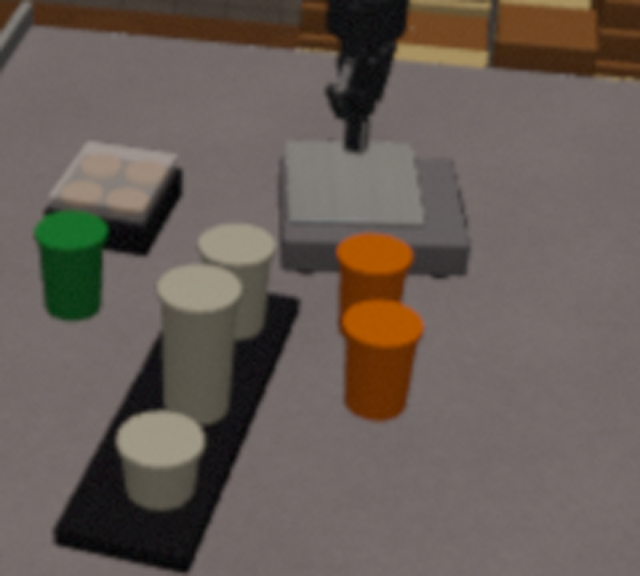

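The fingertips (355,148) hover over the platter (centre about (353,182)), with nothing disturbed. I'll hold for two more seconds and hand in.

Request:
arm_command(rows=[[0,[0,0,0],[0,0,0]],[0,[0,0,0],[0,0,0]],[0,[0,0,0],[0,0,0]],[0,[0,0,0],[0,0,0]],[0,[0,0,0],[0,0,0]],[0,[0,0,0],[0,0,0]],[0,[0,0,0],[0,0,0]],[0,[0,0,0],[0,0,0]],[0,[0,0,0],[0,0,0]],[0,[0,0,0],[0,0,0]],[0,[0,0,0],[0,0,0]],[0,[0,0,0],[0,0,0]]])

```text
time: 13.82
tool_pos: [0.4846, -0.3225, 0.1147]
tool_rot: [0.0, 0.137, 0.991, 0.0]
contact_force: [-1.0, -0.1, -0.7]
gripper_width: -0.002
grasp_force: 0.0
```

Request:
arm_command(rows=[[0,[0,0,0],[0,0,0]],[0,[0,0,0],[0,0,0]],[0,[0,0,0],[0,0,0]],[0,[0,0,0],[0,0,0]],[0,[0,0,0],[0,0,0]],[0,[0,0,0],[0,0,0]],[0,[0,0,0],[0,0,0]],[0,[0,0,0],[0,0,0]],[0,[0,0,0],[0,0,0]],[0,[0,0,0],[0,0,0]],[0,[0,0,0],[0,0,0]],[0,[0,0,0],[0,0,0]]])

```text
time: 14.82
tool_pos: [0.4846, -0.3225, 0.1147]
tool_rot: [0.0, 0.137, 0.991, -0.0]
contact_force: [-0.9, 0.4, -0.4]
gripper_width: -0.001
grasp_force: 0.0
```

```bash
python3 -c "
from plant import manip; print(manip.job_done())"
```

```text
the job is handed in; nothing more can be done
None
```

I pressed the call button fully down and released it, then held the fingertips about 3 cm above the middle tub's lid and then the scale platter for over two seconds each; I handed the job in at about 15 s, still pointing at the platter, but no verdict came back.

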